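# Load the scent tin and hold the lock key turned

## Robot

A 6-joint arm with a two-finger parallel gripper is mounted at the origin on the work surface. World frame = base frame: x ahead of the robot, y to its left, z up, the work surface at z = 0. Lengths are in m, angles in rad, forces in N, time in s.
With the tool pointing down it reaches from about 0.375 to 0.75 m from the base axis. Payload 9 kg.
Tool frame: the origin (TCP) lies on the centre line of the jaws, within the pads' length; the fingertips stand 22 mm ahead of it and the grasp point (between the pads) lies 3 mm ahead of it; z points along the fingers, y is the line along which they close (so a half turn about z gives the same grasp; the last joint's range is limited). The gripper opens to 85 mm and grips with 20 to 120 N. Pads are 22 mm wide; open, the fingers measure 114 mm over their backs; the gripper's body (76 mm by 85 mm) begins 54 mm behind the grasp point. The pads swing forward as they close: fully open they stand 13 mm farther back than shut.
Start: joints at [-1.366, 0.104, 0.097, 1.564, 0, 1.353], TCP at [0.246, -0.547, 0.229] pointing down, gripper open.
Joint ranges: [-2.99, 2.99], [-0.84, 1.86], [-1.1, 1.16], [-1.84, 2.11], [-1.51, 1.56], [-3.14, 3.14]. Speed limits (rad/s): [2.22, 2.22, 2.57, 3.14, 3.14, 3.14].

## Interface

Orientations are given as [roll, pitch, yaw] about the fixed x, y, z axes, in that order (R = Rz(yaw) Ry(pitch) Rx(roll)).
In Python, from station import env gives the robot as it stands. The module is installed in compiled form; this text tells all that it offers.
- The arm moves only by the tool apply_moves, never from a script. Its argument "steps" is a list of rows, each a list of 3 entries, a list of its own where there are three numbers: the shift along the world's x, y, z scaled (see below), then the turn, a rotation vector about the world's x, y, z scaled (see below), then the gripper's target within -1 to 1 (fully open at 1, half-way at 0, shut at -1). In form: [[[tx, ty, tz], [wx, wy, wz], claw], ...]. A call has 1 to 10 rows; each row is the pose to reach, as a shift and turn from the pose commanded when the call began, turning the shorter way round; what a row does not reach only later rows make up. The controller multiplies each number of a shift by 40 cm and each number of a turn by 180 degrees. A row lasts 1/8 s, in which the tool goes at most 62.5 mm and 10.7 degrees, less where a joint would pass 70% of its speed; a pose out of reach is approached as far as the arm can. A call with a number of a shift or a turn outside -1 to 1 is refused whole. A call with a gripper value outside its range is refused whole. The fingers move at their own pace and stop on an object; "force" is the grip in N (left out, the last holds). Time passes only in rows, so rows that repeat a pose let the fingers close. It gives the time, the measured TCP pose, the force, the opening and the grip force at its end, in the units of the state.
- env.observe(): the state, without advancing time (a new reading comes with each control period).
- env.snapshot(name): name is "scene" or "top"; returns the picture (400x640x3 uint8, blue, green, red); there is no depth.
- env.camera_info(name): a dict with "fx", "fy", "cx", "cy" (pixels), "rvec" (rotation vector, rad) and "tvec" (3), from world to camera coordinates, as OpenCV has them. Camera axes: x right, y down, z forward; pixel columns grow to the right and rows downward; lengths in m; the calibration is good to about 2 mm. A picture is of the moment at which its call begins. camera_info takes no time and is no camera call.
- env.sign_off(): hands the job in; it is judged then, once.
The state is a dict: "clock": time; "joint_positions": joint angles; "joint_velocities": joint speeds; "joint_efforts": joint torques, N m; "ee_pos": TCP position; "orientation": TCP orientation; "ft_force": force on the tool from outside, world axes, zero at the start; "wrist_torque": the same for the moment, N m; "finger_gap": opening from 0.0 (shut) to 1.0 (fully open); "finger_force": force on a finger pad.
Only numpy, scipy, OpenCV 4.12 (cv2) and the standard library are available. Lean on these libraries where they do the work, as an engineer would, in place of code of your own. Each camera call takes 0.05 s, during which the arm holds its last target. There are 200 camera calls.

## Task

Load the round tin flat and fully home into the round well of the scent dispenser and let go of it. Then take the key from its wooden stand, push it fully home into the dispenser's key plug, working it past the sticky pins, and only then turn it a quarter turn clockwise (seen from above) to the stop, so that the catch swings over the tin. The plug springs back, so finish while gripping the key and holding it turned; leave everything else on the counter undisturbed.

Things in the scene. Friction and masses are not known exactly. Their poses are not given: they have to be found in the camera images.
- tin: Plain aluminium round scent tin, a solid disc 46 mm across and 24 mm tall, 60 g; starts lying flat on the gold-tone tray. Origin: centre of its underside, z up.
- key: Flat lock key, upright, blade down, parked in the slot of the wooden stand; 48 mm tall overall. Steel blade 4 mm thick (key x), 10 mm wide (key y) and 20 mm long with a rounded tip; above it a plain grey plastic bow 10 mm thick (x), 30 mm wide (y), 28 mm tall, to be gripped across its 10 mm thickness. Origin: tip of the blade; z runs up through the bow. Symmetric: either way round fits. 40 g.
- dispenser: Low aluminium scent dispenser fixed to the counter, 116 mm (its x) by 210 mm (its y), flat deck 40 mm above the counter. Along its y: the round well at -62 mm, the key plug at the centre, an empty square well (38 mm, stays empty; the tin does not fit it) at +62 mm. Origin: centre of its underside.
- well (a point): Centre of the floor of the round well: 48.5 mm across, 10 mm deep below the deck, with a 1.5 mm chamfered mouth. A seated tin has its origin here and stands 14 mm above the deck.
- keyway (a point): Centre of the keyway's mouth on top of the steel key plug (22 by 22 mm), 30 mm above the deck; turns with the plug. Slot 5.4 mm wide (point x), 11.4 mm long (point y), 22 mm deep, 2 mm chamfered mouth. Key home: bow resting on the plug, key origin 20 mm below here. Two pairs of sticky sprung pins, 8 and 14 mm down, reach 2.1 mm in from both broad sides: push 5 to 12 N, with small twists.
- catch (a point): Underside of the tip of the flat catch wing, which stands out 51 mm from the plug's axis along the plug's +x, 10 mm wide, 4 mm thick, 19 mm above the deck; it turns with the plug and passes 5 mm over a seated tin's top.
- plug (a joint): Turn of the key plug in rad: 0 at rest (catch along the dispenser's +x, the side away from the robot), growing clockwise seen from above, stop at 1.5 (catch over the tin). A light spring (0.02 N m at rest, 0.07 N m at the stop) returns it to 0 when let go. The blade has about 0.15 rad of play in the slot.
- tray: Gold-tone aluminium tray, 150 mm (x) by 130 mm (y), floor 4 mm thick, rim 10 mm high, fixed. Origin: centre of its underside.
- stand: Wooden key stand, 60 by 60 by 26 mm, fixed, with a slot 6 by 12 mm, 22 mm deep, in its top; the parked key's bow rests on its top and the key's origin is 6 mm above the counter. Origin: centre of its underside.
- jar: Bystander: glass deodorant jar with a white flip-top lid, 56 mm across, 68 mm tall. Origin: underside.
- case: Bystander: white plastic travel toothbrush case, 200 by 26 by 22 mm, long along its x. Origin: underside.
- comb: Bystander: wooden hair comb lying flat, 170 by 37 by 6 mm, long along its x. Origin: underside.
- tweezers: Bystander: steel tweezers lying on the tray beside the tin, 95 mm long (x), 5 mm tall. Origin: underside.
- tumbler: Bystander: white ceramic tumbler, 68 mm across, 95 mm tall. Origin: underside.
- lotion: Bystander: white lotion bottle, 50 mm across, 110 mm tall. Origin: underside.

How it is judged:
On the way, in this order (a step that is already met when the one before it is completed fails the run):
1. the round tin sits flat and fully home in the round well, let go (horizontal distance between tin and well below 0.004 m and distance between tin and well below 0.005 m and angle between tin's own z axis and vertical below 0.08 rad and contact force between the fingers and tin below 0.1 N), for 0.2 s.
2. the key is fully home in the plug, not yet turned (horizontal distance between tin and well below 0.004 m and distance between tin and well below 0.005 m and angle between tin's own z axis and vertical below 0.08 rad and horizontal distance between key and keyway below 0.004 m and z of key in the frame of keyway below -0.0165 m and angle between key's own z axis and vertical below 0.17 rad and value of joint plug below 0.3 rad), for 0.1 s.
At the end, for the whole second after the job is handed in: Tin flat in the round well (4 mm sideways, 5 mm in all from the floor centre); key home in the plug (3.5 mm of full depth, 4 mm of the axis, upright to 10 degrees); plug turned 1.25 rad or more (stop at 1.5); fingers still gripping the key (over 1 N) (horizontal distance between tin and well below 0.004 m and distance between tin and well below 0.005 m and angle between tin's own z axis and vertical below 0.08 rad and horizontal distance between key and keyway below 0.004 m and z of key in the frame of keyway below -0.0165 m and angle between key's own z axis and vertical below 0.17 rad and value of joint plug above 1.25 rad and contact force between the fingers and key above 1 N); the arm keeps its last pose, push and grip.
It fails at once if a bystander is disturbed (moved more than 3 cm) (distance of any of jar, case, comb, tweezers, tumbler, lotion from where it was at the start of the episode above 0.03 m).
It fails at once if the plug is turned while the key is not home (value of joint plug above 0.5 rad and not (horizontal distance between key and keyway below 0.004 m and z of key in the frame of keyway below -0.0165 m and angle between key's own z axis and vertical below 0.17 rad)).
It also fails if it takes over 64 s, if anything falls off the work surface, if the arm or the gripper's body presses on something with over 40 N, if the wrist force passes 120 N, or if a joint passes its speed limit or range.

## Working session

There is one attempt and no reset: what is moved stays moved. The work goes in short steps, Python scripts to look and compute and a tool call to move; the robot and the scene stay as the last step left them, time stands still between calls to the robot, and variables do not carry over. Pictures are saved under pics/ and viewed, at most 10 in all, crops included, and the job is handed in when it is done.

Besides the shell and the picture viewer there is one more tool, called after "Emit:" as name(argument=value, ...), one argument or row to a line, values as JSON. apply_moves: Moves the arm, as the interface text tells. Its arguments: {"type":"object","properties":{"steps":{"type":"array","items":{"type":"array"}},"force":{"type":"number"}},"required":["steps"]}

```bash
mkdir -p pics; python3 - <<'E'
from station import env
import cv2
for n in("scene","top"):
    cv2.imwrite(f"pics/{n}0.png",env.snapshot(n)); print(n,env.camera_info(n))
print(env.observe())
E
```

```text
scene {'fx': 451.3882541929603, 'fy': 451.3882541929603, 'cx': 319.2002755981084, 'cy': 196.87798479987438, 'rvec': array([ 0.86645475,  2.47445686, -1.13648623]), 'tvec': array([ 0.44859835, -0.17316479,  1.26810987])}
top {'fx': 487.6744799720404, 'fy': 487.6744799720404, 'cx': 321.6455352425133, 'cy': 197.1974160511399, 'rvec': array([ 2.18964495, -2.17779496,  0.08940186]), 'tvec': array([-0.00690791,  0.5891108 ,  1.32314445])}
{'clock': 0.1, 'joint_positions': array([-1.36574465e+00,  1.04624686e-01,  9.65580069e-02,  1.56388755e+00,
        1.09904635e-05,  1.35310654e+00]), 'joint_velocities': array([-1.83460953e-03, -3.91098452e-04, -1.49112600e-04, -4.33170250e-04,
       -5.17294404e-04,  5.01701012e-05]), 'joint_efforts': array([ 5.25411393e-03, -5.58204532e+01,  5.04720211e+01,  1.27650928e-02,
       -3.13322716e-04,  1.23680709e-05]), 'ee_pos': array([ 0.2461142 , -0.54688188,  0.22791484]), 'orientation': array([-3.14046445e+00, -2.60808087e-04,  4.22741318e-01]), 'ft_force': array([-0.39675371, -0.05751918, -0.21625362]), 'wrist_torque': array([-0.04653304, -0.01457837,  0.00517673]), 'finger_force': 0.0, 'finger_gap': 1.0021698259819671}
```

View pics/scene0.png

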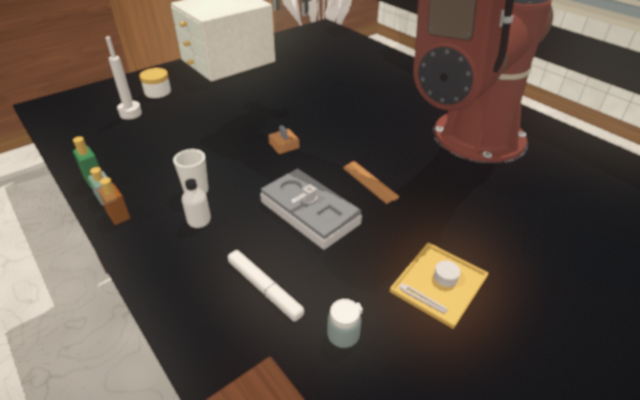

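View pics/top0.png

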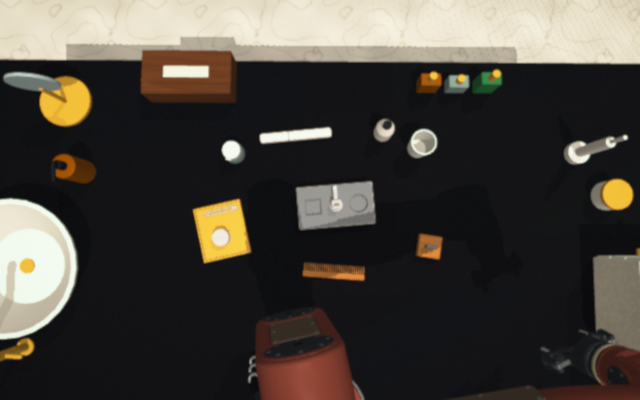

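The top view has the robot at the bottom, with +x up and +y to the left. The tray is at (221,231) with the tin at (220,237). The dispenser is at (336,205), with the round well to its right at (358,203) and the plug at (336,204). The key stand is at (430,246).

```bash
cat > h.py <<'E'
import cv2, numpy as np
from station import env
def cam(n):
    c=env.camera_info(n); K=np.array([[c['fx'],0,c['cx']],[0,c['fy'],c['cy']],[0,0,1.]])
    return K,cv2.Rodrigues(np.array(c['rvec']))[0],np.array(c['tvec']).ravel()
def cast(n,px,z):
    K,R,t=cam(n); px=np.atleast_2d(px).astype(float)
    d=(np.linalg.inv(K)@np.c_[px,np.ones(len(px))].T).T@R; o=-R.T@t
    return (o+d*((z-o[2])/d[:,2])[:,None])[:,:2]
def proj(n,p):
    K,R,t=cam(n); q=(R@np.atleast_2d(p).T).T+t; q=q@K.T; return q[:,:2]/q[:,2:]
E
python3 - <<'E'
from h import *
for n in("top","scene"):
    im=cv2.imread(f"pics/{n}0.png"); 
    b={"top":(180,160,280,110),"scene":(240,110,260,220)}[n]
    c=im[b[1]:b[1]+b[3],b[0]:b[0]+b[2]]
    cv2.imwrite(f"pics/{n}c.png",cv2.resize(c,None,fx=[2.6,2.8][n=="top"],fy=[2.6,2.8][n=="top"],interpolation=cv2.INTER_CUBIC))
im=cv2.imread("pics/top0.png");hsv=cv2.cvtColor(im,cv2.COLOR_BGR2HSV)
H,S,V=cv2.split(hsv)
m=((S<60)&(V>70)).astype(np.uint8)*255
box=np.zeros_like(m);box[175:235,285:385]=255
def big(m):
    cs,_=cv2.findContours(m,cv2.RETR_EXTERNAL,cv2.CHAIN_APPROX_NONE);return max(cs,key=cv2.contourArea)
c=big(m&box); r=cv2.minAreaRect(c);print("disp",r,cast("top",cv2.boxPoints(r),.04),cast("top",r[0],.04))
box[:]=0;box[222:252,205:235]=255
c=big(((S<90)&(V>100)).astype(np.uint8)*255&box);r=cv2.minEnclosingCircle(c);print("tin",r,cast("top",r[0],.028))
box[:]=0;box[225:265,410:450]=255
c=big(((S>90)&(V>60)).astype(np.uint8)*255&box);r=cv2.minAreaRect(c);print("stand",r,cast("top",cv2.boxPoints(r),.026),cast("top",r[0],.026))
box[:]=0;box[190:275,180:260]=255
c=big(((S>90)&(V>60)).astype(np.uint8)*255&box);r=cv2.minAreaRect(c);print("tray",r,cast("top",cv2.boxPoints(r),.01),cast("top",r[0],.01))
E
```

```text
disp ((335.42071533203125, 205.04827880859375), (43.01756286621094, 77.39839172363281), 85.2363510131836) [[ 0.61578671  0.06902946]
 [ 0.63463775 -0.14159622]
 [ 0.51763284 -0.1509729 ]
 [ 0.49910879  0.05824139]] [[ 0.56658474 -0.04125198]]
tin ((220.5, 237.0), 8.846003532409668) [[0.47821412 0.27185171]]
stand ((429.0780029296875, 246.24273681640625), (25.01340675354004, 24.02503776550293), 8.746162414550781) [[ 0.4287025  -0.25913824]
 [ 0.49342583 -0.26977958]
 [ 0.48338988 -0.33746363]
 [ 0.41872945 -0.32656986]] [[ 0.45599953 -0.2982341 ]]
tray ((221.43170166015625, 230.51461791992188), (57.48081970214844, 50.21714401245117), 77.90524291992188) [[0.55891407 0.35952037]
 [0.58900211 0.22370711]
 [0.43358997 0.18764668]
 [0.40409073 0.322345  ]] [[0.49604181 0.27329524]]
```

View pics/topc.png

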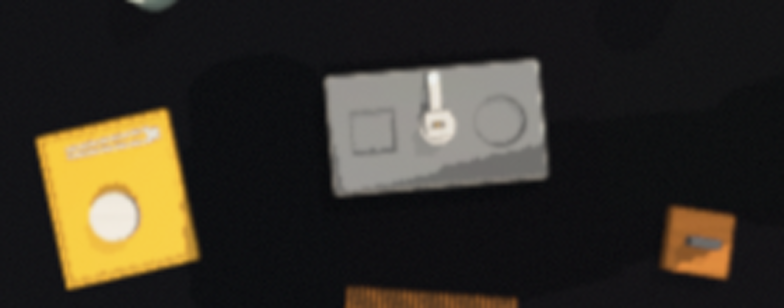

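View pics/scenec.png

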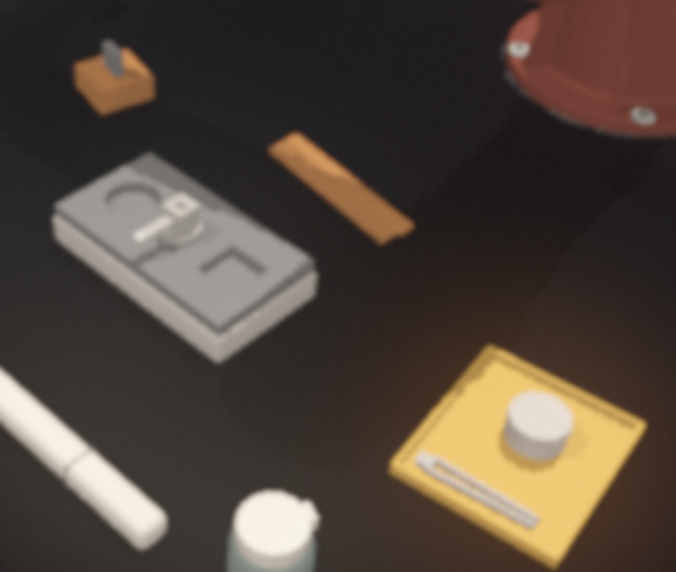

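```bash
python3 - <<'E'
from h import *
print("well top",cast("top",(358.6,202.9),.04),"keyway top",cast("top",(336.6,204.7),.07),"scene keyway",cast("scene",(309.2,189.2),.07))
S={}
for n,b in(("top",(412,228,32,36)),("scene",(262,118,42,40))):
    im=cv2.imread(f"pics/{n}0.png");h=cv2.cvtColor(im,cv2.COLOR_BGR2HSV)
    x,y,w,hh=b; c=h[y:y+hh,x:x+w]; m=((c[...,1]<85)&(c[...,2]>48)).astype(np.uint8)*255
    cs,_=cv2.findContours(m,cv2.RETR_EXTERNAL,cv2.CHAIN_APPROX_NONE); c=max(cs,key=cv2.contourArea)+[x,y]
    r=cv2.minAreaRect(c);print(n,cv2.contourArea(c),r); bp=cv2.boxPoints(r); print(bp)
    for z in(.04,.054): print(z,cast(n,np.r_[bp,[r[0]]],z).round(4).tolist())
# tin scene: top face (crop 540,420)
print("tin scene",cast("scene",(240+540/2.6,110+419/2.6),.028))
E
```

```text
well top [[ 0.57279464 -0.10436881]] keyway top [[ 0.56567415 -0.04341804]] scene keyway [[ 0.57127271 -0.04018912]]
top 21.0 ((431.0, 246.5), (3.0, 10.0), 90.0)
[[426. 245.]
 [436. 245.]
 [436. 248.]
 [426. 248.]]
0.04 [[0.4596, -0.2868], [0.4597, -0.3139], [0.4517, -0.3138], [0.4515, -0.2867], [0.4556, -0.3003]]
0.054 [[0.4599, -0.2838], [0.46, -0.3106], [0.452, -0.3105], [0.4519, -0.2837], [0.4559, -0.2971]]
scene 79.5 ((283.0, 131.5), (13.0, 10.0), 90.0)
[[278. 125.]
 [288. 125.]
 [288. 138.]
 [278. 138.]]
0.04 [[0.4478, -0.3381], [0.4264, -0.3213], [0.464, -0.2692], [0.4845, -0.2853], [0.4561, -0.303]]
0.054 [[0.4603, -0.3189], [0.4394, -0.3024], [0.4761, -0.2514], [0.4962, -0.2672], [0.4684, -0.2845]]
tin scene [[0.48392396 0.27498058]]
```

Emit:
apply_moves(
  steps=[
    [[0.15,0.4,0.02],[0,0,0.7],0.5],
    [[0.15,0.4,0.02],[0,0,0.7],0.5],
    [[0.15,0.4,0.02],[0,0,0.7],0.5],
    [[0.15,0.4,0.02],[0,0,0.7],0.5],
    [[0.3,0.9,0.02],[0,0,0.7],0.5],
    [[0.3,0.9,0.02],[0,0,0.7],0.5],
    [[0.3,0.9,0.02],[0,0,0.7],0.5],
    [[0.3,0.9,0.02],[0,0,0.7],0.5],
    [[0.3,0.9,0.02],[0,0,0.7],0.5],
    [[0.3,0.9,0.02],[0,0,0.7],0.5],
  ],
)

```text
clock: 1.35
ee_pos: [0.3662, -0.1866, 0.2364]
orientation: [3.142, -0.0, 2.305]
ft_force: [-0.8, 0.4, -0.4]
finger_gap: 0.75
finger_force: 0.0
```

Emit:
apply_moves(
  steps=[
    [[0.287,0.9,0],[0,0,0.794],0.5],
    [[0.287,0.9,0],[0,0,0.794],0.5],
    [[0.287,0.9,0],[0,0,0.794],0.5],
    [[0.287,0.9,0],[0,0,0.794],0.5],
    [[0.287,0.9,0],[0,0,0.794],0.5],
    [[0.287,0.9,0],[0,0,0.794],0.5],
    [[0.287,0.9,0],[0,0,0.794],0.5],
    [[0.287,0.9,0],[0,0,0.794],0.5],
    [[0.287,0.9,0],[0,0,0.794],0.5],
    [[0.287,0.9,0],[0,0,0.794],0.5],
  ],
)

```text
clock: 2.6
ee_pos: [0.4808, 0.1729, 0.2362]
orientation: [3.141, -0.0, -2.104]
ft_force: [0.5, -1.1, -0.3]
finger_gap: 0.751
finger_force: 0.0
```

Emit:
apply_moves(
  steps=[
    [[0,0.25,-0.1],[0,0,0.199],0.5],
    [[0,0.25,-0.2],[0,0,0.199],0.5],
    [[0,0.25,-0.34],[0,0,0.199],0.5],
    [[0,0.25,-0.34],[0,0,0.199],0.5],
    [[0,0.25,-0.42],[0,0,0.199],0.5],
    [[0,0.25,-0.46],[0,0,0.199],0.5],
    [[0,0.25,-0.48],[0,0,0.199],0.5],
    [[0,0.25,-0.498],[0,0,0.199],0.5],
    [[0,0.25,-0.498],[0,0,0.199],0.5],
  ],
)

```text
clock: 3.72
ee_pos: [0.4811, 0.2728, 0.0375]
orientation: [3.142, 0.0, -1.485]
ft_force: [0.0, -0.7, -0.0]
finger_gap: 0.75
finger_force: 0.0
```

Emit:
apply_moves(
  steps=[
    [[0,0,0],[0,0,0],-0.2],
    [[0,0,0],[0,0,0],-0.2],
    [[0,0,0],[0,0,0],-0.2],
    [[0,0,0],[0,0,0],-0.2],
    [[0,0,0],[0,0,0],-0.2],
  ],
  force=30,
)

```text
clock: 4.35
ee_pos: [0.481, 0.2728, 0.0375]
orientation: [3.142, 0.0, -1.485]
ft_force: [0.1, -0.4, -0.4]
finger_gap: 0.401
finger_force: 0.0
```

```bash
python3 - <<'E'
from h import *
c=env.snapshot("scene")[200:350,360:520]; d=env.snapshot("top")[180:280,160:280]
o=np.zeros((600,640,3),np.uint8); a=cv2.resize(c,None,fx=3,fy=3,interpolation=3);b=cv2.resize(d,(320,266))
o=np.hstack([cv2.resize(c,(400,375),interpolation=2),cv2.resize(d,(400,375),interpolation=2)])
cv2.imwrite("pics/g1.png",o)
E
```

```text
(no output)
```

View pics/g1.png

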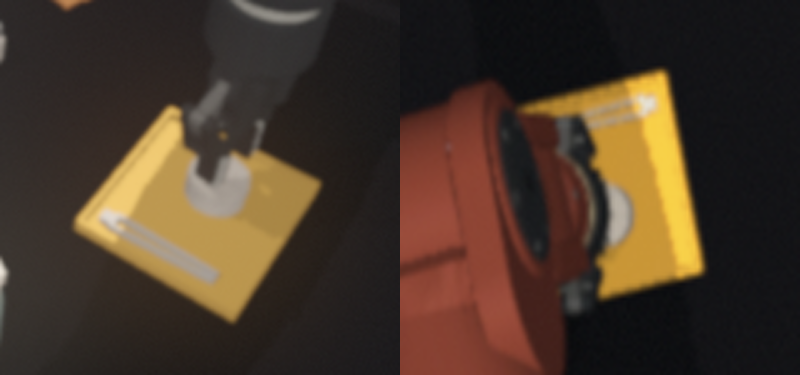

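The fingertips are at the tin's far and near sides, left panel near (210,170). The tin is roughly centred, but the fingers report no contact yet. I'll close them further and check.

Emit:
apply_moves(
  steps=[
    [[0,0,0],[0,0,0],-0.3],
    [[0,0,0],[0,0,0],-0.4],
    [[0,0,0],[0,0,0],-0.4],
  ],
)

```text
clock: 4.82
ee_pos: [0.481, 0.2728, 0.0374]
orientation: [3.142, 0.0, -1.485]
ft_force: [-0.2, 0.1, -0.1]
finger_gap: 0.301
finger_force: 0.0
```

```bash
python3 - <<'E'
from h import *
for p in ((.481,.2728,.028),(.481,.2728,.0155)):
  for n in("top","scene"): print(n,proj(n,p))
c=env.snapshot("scene")[215:315,380:480]
cv2.imwrite("pics/g2.png",cv2.resize(c,(600,600),interpolation=2))
E
```

```text
top [[220.17420933 235.97445882]]
scene [[447.77095715 269.7171085 ]]
top [[221.09550652 235.96701912]]
scene [[446.52438264 273.98238876]]
```

View pics/g2.png

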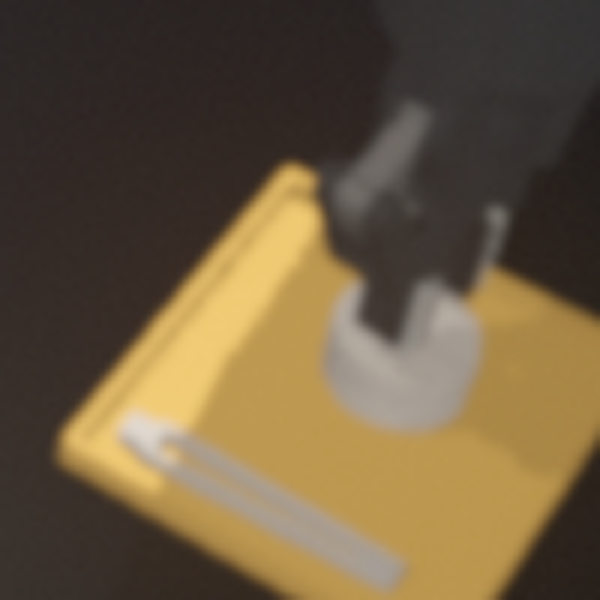

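The tips stop at or just above the tin's top face (scene pixel about (446,271)), so the fingers sit higher than I assumed. I'll open, go 10 mm lower and grip again.

Emit:
apply_moves(
  steps=[
    [[0,0,0],[0,0,0],0.5],
    [[0,0,0],[0,0,0],0.5],
    [[0,0,0],[0,0,0],0.5],
    [[0,0,-0.012],[0,0,0],0.5],
    [[0,0,-0.025],[0,0,0],0.5],
    [[0,0,-0.025],[0,0,0],0],
    [[0,0,-0.025],[0,0,0],-0.1],
    [[0,0,-0.025],[0,0,0],-0.2],
    [[0,0,-0.025],[0,0,0],-0.2],
    [[0,0,-0.025],[0,0,0],-0.2],
  ],
  force=30,
)

```text
clock: 6.12
ee_pos: [0.4811, 0.2728, 0.0275]
orientation: [-3.142, 0.0, -1.485]
ft_force: [0.8, -1.6, -0.4]
finger_gap: 0.4
finger_force: 0.0
```

Emit:
apply_moves(
  steps=[
    [[0,0,0],[0,0,0],0.5],
    [[0,0,0],[0,0,0],0.5],
    [[0,0,0],[0,0,0],0.5],
    [[0,0,-0.01],[0,0,0],0.5],
    [[0,0,-0.018],[0,0,0],0.5],
    [[0,0,-0.018],[0,0,0],0],
    [[0,0,-0.018],[0,0,0],-0.1],
    [[0,0,-0.018],[0,0,0],-0.2],
    [[0,0,-0.018],[0,0,0],-0.2],
    [[0,0,-0.018],[0,0,0],-0.2],
  ],
)

```text
clock: 7.38
ee_pos: [0.4811, 0.2728, 0.0203]
orientation: [-3.142, 0.0, -1.485]
ft_force: [0.5, -0.2, -0.3]
finger_gap: 0.507
finger_force: 30.7
```

Emit:
apply_moves(
  steps=[
    [[0,0,0.03],[0,0,0],-0.2],
    [[0,0,0.1],[0,0,0],-0.2],
    [[0,0,0.25],[0,0,0],-0.2],
    [[0,0,0.35],[0,0,0],-0.2],
    [[0,0,0.35],[0,0,0],-0.2],
  ],
)

```text
clock: 8.0
ee_pos: [0.4831, 0.2734, 0.165]
orientation: [-3.135, 0.001, -1.485]
ft_force: [0.9, -0.2, -1.4]
finger_gap: 0.511
finger_force: 30.9
```

```bash
python3 - <<'E'
from h import *
s=env.observe();print(s['ee_pos'],s['finger_gap'],s['finger_force'])
c=env.snapshot("scene");d=env.snapshot("top")
p=proj("scene",s['ee_pos'])[0].astype(int);q=proj("top",s['ee_pos'])[0].astype(int);print(p,q)
f=lambda i,p:cv2.resize(i[p[1]-50:p[1]+50,p[0]-50:p[0]+50],(400,400),interpolation=2)
cv2.imwrite("pics/g3.png",np.hstack([f(c,p),f(d,q)]))
E
```

```text
[0.48313741 0.27344214 0.16499449] 0.5106321387670625 30.857807099819183
[462 217] [208 235]
```

View pics/g3.png

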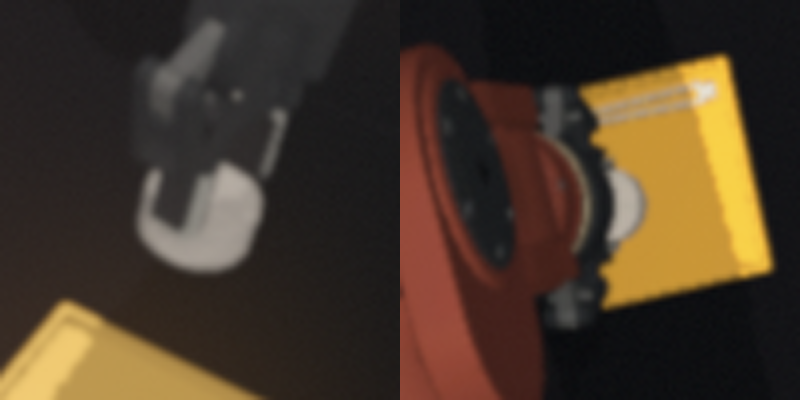

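The tin is held between the fingers in both views: scene crop about (200,215), top crop right rim at (645,205). It may have slipped or tilted a little, so I'll quantify it.

```bash
python3 - <<'E'
from h import *
e=np.array([.4831,.2734,.165]); ux=np.array([np.cos(.086),np.sin(.086),0]); uy=np.array([-ux[1],ux[0],0])
p0=np.array([462,217])-50;q0=np.array([208,235])-50
S=lambda P:((proj("scene",P)-p0)*4).round(0).tolist();T=lambda P:((proj("top",P)-q0)*4+[400,0]).round(0).tolist()
for k in(0,10,22): print("tip+x",k,S(e+ux*.023-[0,0,k/1e3]),"-x",S(e-ux*.023-[0,0,k/1e3]))
a=np.linspace(0,2*np.pi,200)
for zt in(8,0,-5):
    c=e+[0,0,zt/1e3]; top=c+.023*(np.cos(a)[:,None]*ux+np.sin(a)[:,None]*uy); 
    P=np.vstack([top,top-[0,0,.024]]); s=(proj("scene",P)-p0)*4; t=(proj("top",P)-q0)*4+[400,0]
    print("topz",zt,"scene bbox",s.min(0).round(),s.max(0).round(),"top bbox",t.min(0).round(),t.max(0).round(),S(c))
im=env.snapshot("scene")[p0[1]:p0[1]+100,p0[0]:p0[0]+100]
h=cv2.cvtColor(im,cv2.COLOR_BGR2HSV);m=((h[...,2]>115)&(h[...,1]<70)).astype(np.uint8);m[:40]=0
ys,xs=np.nonzero(m);print("seen",xs.min()*4,xs.max()*4+4,ys.max()*4+4)
big=cv2.resize(im,(600,600),interpolation=2);cv2.imwrite("pics/g4.png",cv2.convertScaleAbs(big,alpha=1.6))
E
```

```text
tip+x 0 [[172.0, 229.0]] -x [[232.0, 178.0]]
tip+x 10 [[167.0, 246.0]] -x [[227.0, 195.0]]
tip+x 22 [[162.0, 266.0]] -x [[221.0, 215.0]]
topz 8 scene bbox [140. 153.] [263. 268.] top bbox [562. 163.] [645. 239.] [[207.0, 189.0]]
topz 0 scene bbox [137. 167.] [259. 282.] top bbox [565. 163.] [648. 239.] [[203.0, 203.0]]
topz -5 scene bbox [135. 175.] [256. 290.] top bbox [567. 163.] [650. 238.] [[200.0, 212.0]]
seen 140 260 272
```

View pics/g4.png

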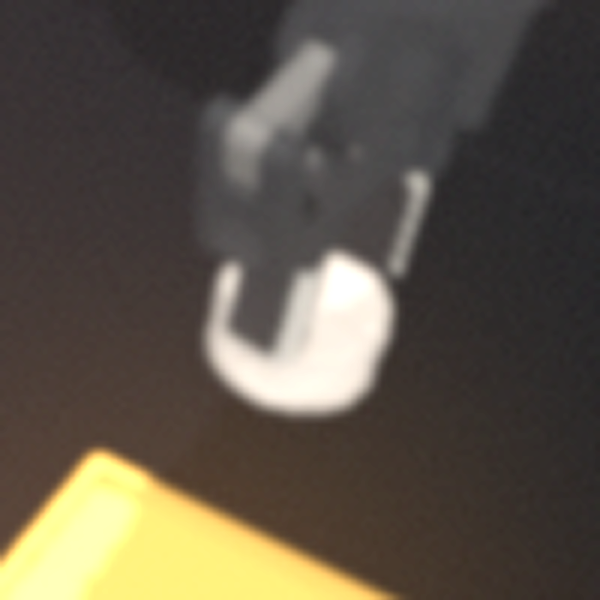

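The tin is held upright and centred to about 1 mm: its seen outline of 140–260 matches the prediction. The fingertips are about at TCP height at this opening. Next, carry it over the well.

Emit:
apply_moves(
  steps=[
    [[0.015,-0.06,0],[0,0,0],-0.2],
    [[0.042,-0.17,0],[0,0,0],-0.2],
    [[0.072,-0.29,0],[0,0,0],-0.2],
    [[0.102,-0.41,0],[0,0,0],-0.2],
    [[0.132,-0.53,0],[0,0,0],-0.2],
    [[0.162,-0.65,0],[0,0,0],-0.2],
    [[0.192,-0.77,0],[0,0,0],-0.2],
    [[0.22,-0.88,0],[0,0,0],-0.2],
    [[0.234,-0.939,-0.05],[0,0,0],-0.2],
    [[0.234,-0.939,-0.12],[0,0,0],-0.2],
  ],
)

```text
clock: 9.4
ee_pos: [0.5743, -0.104, 0.1099]
orientation: [3.14, 0.001, -1.487]
ft_force: [0.7, 0.3, -1.0]
finger_gap: 0.509
finger_force: 30.9
```

Emit:
apply_moves(
  steps=[
    [[0,0,-0.06],[0,0,0],-0.2],
    [[0,0,-0.11],[0,0,0],-0.2],
    [[0,0,-0.11],[0,0,0],-0.2],
    [[0,0,-0.11],[0,0,0],-0.2],
  ],
)

```text
clock: 9.9
ee_pos: [0.5749, -0.1027, 0.0688]
orientation: [-3.141, -0.0, -1.485]
ft_force: [0.3, -0.2, 0.0]
finger_gap: 0.511
finger_force: 30.9
```

```bash
python3 - <<'E'
from h import *
s=env.observe();print(s['ee_pos'],s['orientation'],s['finger_gap'],s['ft_force'])
e=s['ee_pos'];print(proj("scene",e+[0,0,.0077]),proj("top",e+[0,0,.0077]),proj("scene",e-[0,0,.0163]))
print("well scene",cast("scene",(291.2,185.4),.04))
c=env.snapshot("scene")[135:245,255:365];d=env.snapshot("top")[160:250,290:400]
cv2.imwrite("pics/w1.png",np.vstack([cv2.resize(c,(600,600),interpolation=2)]))
E
```

```text
[ 0.57491398 -0.10267735  0.06881472] [-3.14109047e+00 -2.75369879e-04 -1.48491792e+00] 0.5106597055238545 [ 0.31081064 -0.16327395  0.03472326]
[[290.65147074 173.54130732]] [[359.06210315 201.18876705]] [[291.02081938 181.97721853]]
well scene [[ 0.5730706  -0.10524305]]
```

View pics/w1.png

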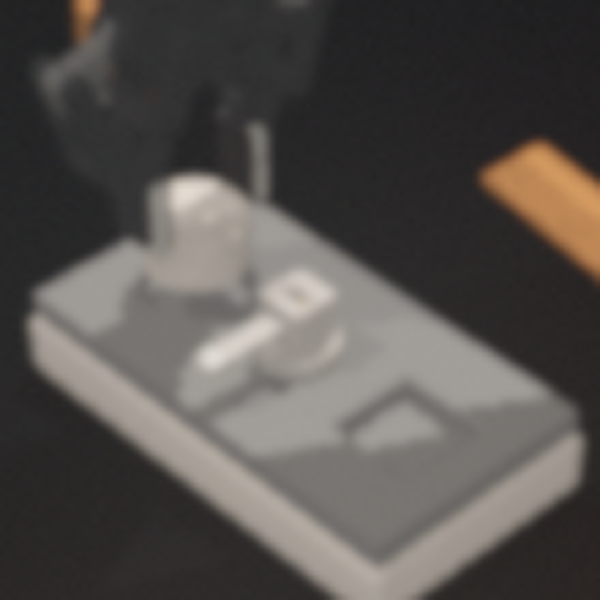

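The tin hovers about 12 mm above the deck, over the well area (crop (200,240)). Averaging the estimates puts the well about 1.4 mm nearer in x and 1.3 mm further in −y. I'll shift and lower carefully.

Emit:
apply_moves(
  steps=[
    [[-0.0035,-0.003,0],[0,0,0],-0.2],
    [[-0.0035,-0.003,-0.02],[0,0,0],-0.2],
    [[-0.0035,-0.003,-0.028],[0,0,0],-0.2],
    [[-0.0035,-0.003,-0.032],[0,0,0],-0.2],
    [[-0.0035,-0.003,-0.035],[0,0,0],-0.2],
    [[-0.0035,-0.003,-0.037],[0,0,0],-0.2],
  ],
)

```text
clock: 10.75
ee_pos: [0.5733, -0.104, 0.0534]
orientation: [-3.142, -0.0, -1.485]
ft_force: [-0.7, -0.5, -0.5]
finger_gap: 0.505
finger_force: 30.9
```

Emit:
apply_moves(
  steps=[
    [[0,0,-0.004],[0,0,0],-0.2],
    [[0,0,-0.008],[0,0,0],-0.2],
    [[0,0,-0.012],[0,0,0],-0.2],
    [[0,0,-0.015],[0,0,0],-0.2],
    [[0,0,-0.017],[0,0,0],-0.2],
  ],
)

```text
clock: 11.38
ee_pos: [0.5731, -0.104, 0.0465]
orientation: [3.141, 0.0, -1.485]
ft_force: [0.1, -0.5, -1.0]
finger_gap: 0.509
finger_force: 30.9
```

Emit:
apply_moves(
  steps=[
    [[0,0,0],[0,0,0],0.3],
    [[0,0,0],[0,0,0],0.3],
    [[0,0,0],[0,0,0],0.3],
    [[0,0,0.05],[0,0,0],0.3],
    [[0,0,0.15],[0,0,0],0.3],
    [[-0.1,-0.15,0.25],[0,0,0],0],
    [[-0.2,-0.3,0.25],[0,0,-0.04],-0.3],
    [[-0.29,-0.45,0.25],[0,0,-0.077],-0.3],
    [[-0.29,-0.485,0.25],[0,0,-0.077],-0.3],
    [[-0.29,-0.485,0.25],[0,0,-0.077],-0.3],
  ],
)

```text
clock: 12.62
ee_pos: [0.4561, -0.3011, 0.1484]
orientation: [-3.14, -0.002, -1.731]
ft_force: [1.7, -0.0, 1.0]
finger_gap: 0.349
finger_force: 0.0
```

```bash
python3 - <<'E'
from h import *
s=env.observe();print(s['ee_pos'],s['orientation'],s['finger_gap'],s['ft_force'])
e=s['ee_pos'];print("tcp",proj("scene",e),proj("top",e))
c=env.snapshot("scene")[110:240,250:380];d=env.snapshot("top")[165:265,335:450]
print("pred tin top: ",proj("scene",(.5731,-.104,.054)),proj("top",(.5731,-.104,.054)))
cv2.imwrite("pics/w2.png",np.hstack([cv2.resize(c,(400,400),interpolation=2),cv2.resize(d,(400,400),interpolation=2)]))
E
```

```text
[ 0.45612625 -0.30108828  0.14841785] [-3.14020910e+00 -1.69259827e-03 -1.73137162e+00] 0.34943451099335304 [ 1.68324008 -0.04484842  1.00214093]
tcp [[281.43020056  94.86165753]] [[441.258366  247.3124627]]
pred tin top:  [[291.30339424 180.86545949]] [[358.87804328 202.44342579]]
```

View pics/w2.png

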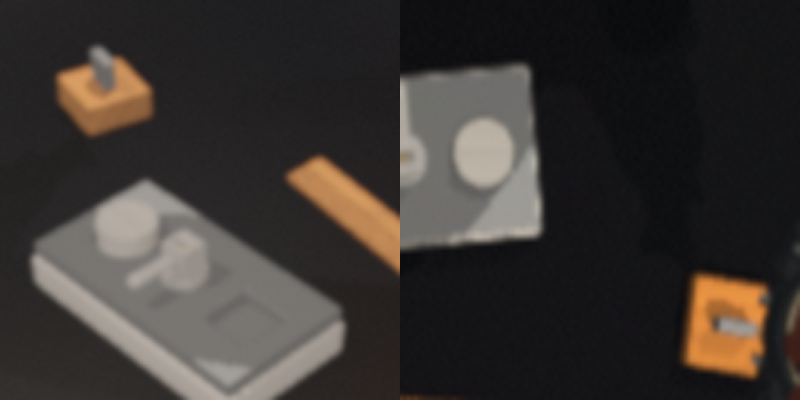

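The tin is seated flat in the well (left crop (127,225), right crop (484,152)). The key stands in its stand (left crop (101,70), right crop (735,325)), right under the gripper. I'll descend and grip it.

Emit:
apply_moves(
  steps=[
    [[0,-0.005,-0.1],[0,0,0],-0.3],
    [[0,-0.005,-0.18],[0,0,0],-0.3],
    [[0,-0.005,-0.22],[0,0,0],-0.3],
    [[0,-0.005,-0.241],[0,0,0],-0.3],
    [[0,-0.005,-0.241],[0,0,0],-0.6],
    [[0,-0.005,-0.241],[0,0,0],-0.7],
    [[0,-0.005,-0.241],[0,0,0],-0.9],
    [[0,-0.005,-0.241],[0,0,0],-0.9],
    [[0,-0.005,-0.241],[0,0,0],-0.9],
  ],
  force=60,
)

```text
clock: 13.85
ee_pos: [0.4577, -0.3006, 0.0516]
orientation: [-3.14, -0.001, -1.727]
ft_force: [-1.7, 1.4, 5.9]
finger_gap: 0.055
finger_force: 4.7
```

Emit:
apply_moves(
  steps=[
    [[0,0,0.03],[0,0,0],-0.4],
    [[0,0,0.03],[0,0,0],-0.4],
    [[0,0,0.03],[0,0,0],-0.4],
    [[0,0,0],[0,0,0],-0.4],
    [[0,0,-0.012],[0,0,0],-0.4],
    [[0,0,-0.012],[0,0,0],-0.4],
  ],
)

```text
clock: 14.6
ee_pos: [0.4567, -0.2994, 0.0443]
orientation: [3.14, 0.001, -1.727]
ft_force: [-0.2, 0.1, 0.6]
finger_gap: 0.305
finger_force: 0.0
```

```bash
python3 - <<'E'
from h import *
s=env.observe();print(s['ee_pos'],s['orientation'],s['finger_gap'],s['ft_force'])
c=env.snapshot("scene")[95:165,245:315]
e=s['ee_pos'];print("tcp crop",(proj("scene",e)-[245,95])*600/70)
cv2.imwrite("pics/k1.png",cv2.convertScaleAbs(cv2.resize(c,(600,600),interpolation=2),alpha=1.6))
E
```

```text
[ 0.45665736 -0.2994109   0.04431603] [ 3.14008636e+00  1.16159065e-03 -1.72715631e+00] 0.30489785613046033 [-0.21032551  0.13609222  0.62716285]
tcp crop [[330.13447244 306.46458785]]
```

View pics/k1.png

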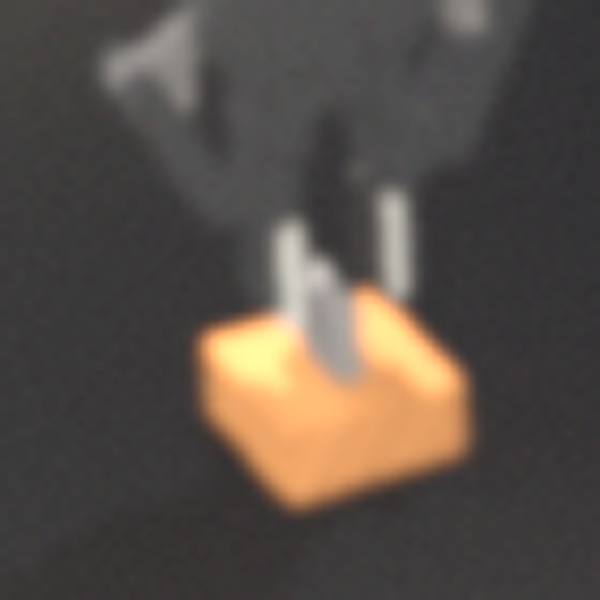

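The fingers straddle the key bow (crop (335,320)), with the pad tips still high on it. That was my 11th picture, one over the limit of 10, because I lost count. I'll view no more and work only from numbers. Next I'll lower in small steps and grip.

Emit:
apply_moves(
  steps=[
    [[0,0,-0.01],[0,0,0],-0.4],
    [[0,0,-0.02],[0,0,0],-0.4],
    [[0,0,-0.025],[0,0,0],-0.4],
    [[0,0,-0.025],[0,0,0],-0.6],
    [[0,0,-0.025],[0,0,0],-0.7],
    [[0,0,-0.025],[0,0,0],-0.9],
    [[0,0,-0.025],[0,0,0],-0.9],
    [[0,0,-0.025],[0,0,0],-0.9],
  ],
)

```text
clock: 15.65
ee_pos: [0.4574, -0.3002, 0.0357]
orientation: [-3.141, -0.0, -1.727]
ft_force: [0.1, -0.4, 3.1]
finger_gap: 0.096
finger_force: 60.4
```

Emit:
apply_moves(
  steps=[
    [[0,0,0],[0,0,0],-0.6],
    [[0,0,0.008],[0,0,0],-0.6],
    [[0,0,0.01],[0,0,0],-0.6],
    [[0,0,0.01],[0,0,0],-0.9],
    [[0,0,0.01],[0,0,0],-0.9],
    [[0,0,0.01],[0,0,0],-0.9],
    [[0,0,0.01],[0,0,0],-0.9],
  ],
)

```text
clock: 16.52
ee_pos: [0.4575, -0.3002, 0.0399]
orientation: [-3.141, -0.0, -1.727]
ft_force: [0.4, -0.0, 5.1]
finger_gap: 0.097
finger_force: 60.4
```

Emit:
apply_moves(
  steps=[
    [[0,0,0.01],[0,0,0],-0.9],
    [[0,0,0.03],[0,0,0],-0.9],
    [[0,0,0.08],[0,0,0],-0.9],
    [[0,0,0.18],[0,0,0],-0.9],
    [[0,0,0.3],[0,0,0],-0.9],
    [[0,0,0.35],[0,0,0],-0.9],
    [[0.13,0.3,0.35],[0,0,0.04],-0.9],
    [[0.2,0.45,0.35],[0,0,0.078],-0.9],
    [[0.276,0.62,0.35],[0,0,0.078],-0.9],
    [[0.276,0.646,0.35],[0,0,0.078],-0.9],
  ],
)

```text
clock: 17.77
ee_pos: [0.5566, -0.0686, 0.1796]
orientation: [-3.142, -0.0, -1.482]
ft_force: [0.4, -0.6, 0.3]
finger_gap: 0.093
finger_force: 59.7
```

```bash
python3 - <<'E'
from h import *
env.snapshot("top")
s=env.observe();print(s['ee_pos'],s['orientation'],s['finger_gap'],s['finger_force'],s['ft_force'])
e=s['ee_pos'];ux=np.array([np.cos(.09),np.sin(.09),0]);uy=np.array([-ux[1],ux[0],0])
im=env.snapshot("scene");h=cv2.cvtColor(im,cv2.COLOR_BGR2GRAY)
# predicted key points: blade tip, bow bottom corners with key centred under TCP
for nm,o in(("tip",(0,-.034)),("tip-5",(-.005,-.032)),("tip+5",(.005,-.032)),("bow-15",(-.015,-.014)),("bow+15",(.015,-.014))):
    print(nm,proj("scene",e+uy*o[0]+[0,0,o[1]]).round(1))
c=proj("scene",e-[0,0,.025])[0].astype(int);print(c)
np.set_printoptions(linewidth=250)
for r in range(c[1]-10,c[1]+13): print(r,h[r,c[0]-16:c[0]+17])
E
```

```text
[ 0.55804922 -0.06184039  0.17961353] [-3.14050240e+00  3.11307021e-03 -1.47750335e+00] 0.09551231374974505 59.695844650268555 [ 0.01406349  7.25685097 -0.94892538]
tip [[307.6 153.6]]
tip-5 [[305.9 151.8]]
tip+5 [[309.2 153.8]]
bow-15 [[302.6 142.7]]
bow+15 [[312.4 148.6]]
[307 150]
140 [155 152 150 146 143 135 123 102  74  64  80  91  91  93 110 127 133 126 112 103 101  97  87  67  47  39  38  36  37  37  36  36  36]
141 [144 138 133 129 124 119 110  94  71  66  86 101 106 110 121 130 131 121 108 102 100  97  85  61  43  39  37  38  37  38  38  37  37]
142 [127 121 117 115 112 110 105  91  71  65  85 101 108 113 120 124 121 112 104 101 100  97  84  61  43  37  38  37  38  36  37  37  37]
143 [113 111 110 110 109 108 104  92  72  63  78  94 103 107 110 112 109 105 101 101 100  97  84  60  43  38  37  37  37  38  38  36  38]
144 [109 108 109 109 108 107 104  94  73  58  66  81  92  99 103 104 102 101 100 100 101  97  84  60  43  39  39  39  37  39  35  38  37]
145 [108 110 109 109 108 107 104  93  72  52  52  62  76  89  98 101 101 100 101 102 101  97  85  61  44  38  38  38  39  38 
[... 1394 characters left out ...]
 40 41 42 41 43 47 52 56 52 45 42 41 42 41 41 41 41 40 40 40 41 40 39]
157 [42 41 41 40 41 41 42 43 41 42 41 42 41 43 42 42 42 44 42 41 41 41 41 41 41 41 42 41 41 41 40 40 40]
158 [42 41 42 41 41 42 41 43 40 42 43 42 43 41 42 43 42 42 43 41 41 42 41 40 40 41 42 40 41 41 41 42 40]
159 [42 42 42 42 42 41 42 41 42 42 40 42 42 42 42 42 43 42 41 42 42 42 42 42 41 42 42 41 41 42 41 40 41]
160 [42 42 41 43 43 43 42 43 42 42 42 42 42 42 43 42 43 41 42 42 42 42 42 42 41 42 42 42 41 42 41 42 41]
161 [43 41 43 43 42 43 43 43 42 42 42 43 43 43 43 43 42 43 42 43 42 44 43 42 42 42 41 42 42 41 43 41 42]
162 [43 42 43 42 43 43 41 43 43 43 42 42 43 43 42 42 42 43 42 42 43 44 43 43 42 43 42 42 41 42 41 42 41]
```

Emit:
apply_moves(
  steps=[
    [[0.025,0.0495,0],[0,0,0],-0.9],
    [[0.025,0.0495,-0.06],[0,0,0],-0.9],
    [[0.025,0.0495,-0.12],[0,0,0],-0.9],
    [[0.025,0.0495,-0.16],[0,0,0],-0.9],
    [[0.025,0.0495,-0.175],[0,0,0],-0.9],
    [[0.025,0.0495,-0.175],[0,0,0],-0.9],
  ],
)

```text
clock: 18.62
ee_pos: [0.5662, -0.0509, 0.1096]
orientation: [3.141, 0.0, -1.482]
ft_force: [0.4, 0.6, -0.4]
finger_gap: 0.097
finger_force: 59.7
```

```bash
python3 - <<'E'
from h import *
s=env.observe();e=s['ee_pos'];print(e,s['orientation'],s['finger_gap'],s['finger_force'],s['ft_force'])
ux=np.array([np.cos(.09),np.sin(.09),0]);uy=np.array([-ux[1],ux[0],0])
im=env.snapshot("scene");h=cv2.cvtColor(im,cv2.COLOR_BGR2GRAY)
k=np.array([.568,-.042,.07])
for nm,p in(("tip",e-[0,0,.034]),("tip",e-[0,0,.034]),):print(nm,proj("scene",p).round(1))
for a in(-1,1):
  for b in(-1,1): print("plug corner",a,b,proj("scene",k+ux*.011*a+uy*.011*b).round(1))
np.set_printoptions(linewidth=250)
for r in range(166,206): print(r,h[r,292:328])
E
```

```text
[ 0.56615801 -0.05085515  0.10959541] [ 3.14138654e+00  1.45285709e-05 -1.48228399e+00] 0.09722392838946774 59.714117646217346 [ 0.39466647  0.57112619 -0.38805088]
tip [[308.  183.8]]
tip [[308.  183.8]]
plug corner -1 -1 [[310.1 183.7]]
plug corner -1 1 [[317.1 188.3]]
plug corner 1 -1 [[302.7 188.1]]
plug corner 1 1 [[309.6 192.8]]
166 [ 42  43  43  43  44  46  46  50  54  55  56  55  59  78 108 130 134 119  89  68  74 100 116 103  72  48  43  43  42  42  42  42  42  42  42  42]
167 [ 41  42  45  49  54  58  55  54  56  55  55  55  60  79 108 130 135 121  98  82  84 103 116 102  70  47  43  43  43  42  41  41  41  43  42  41]
168 [ 44  47  57  70  84  90  84  70  61  57  57  56  60  79 109 131 135 123 103  96  97 108 114 100  70  47  43  43  44  42  43  42  42  43  41  43]
169 [ 52  64  84 105 119 126 119 101  81  68  60  57  60  78 109 131 135 124 107 102 104 108 108  93  66  46  44  43  43  44  42  42  43  41  43  42]
170 [ 78  97 117 134 143 147 142 129 112  94  76  63  62  79 108 131 135 125 110 105 104 100  93  77  57  45  43  43  43  43  43  42  43  41  42  42]
171 [113 129 
[... 4536 characters left out ...]
144 147 148 148 149 151 153 153 153 155 159 156 149 145 144 146 147 149 151 154 156 157 158 158 158]
202 [160 160 155 148 139 132 127 124 124 125 128 135 140 143 146 149 151 153 153 152 150 148 144 142 144 147 148 150 151 154 157 158 158 159 158 158]
203 [157 152 144 135 128 123 120 119 119 119 121 124 129 132 138 142 145 146 146 146 144 143 142 146 149 152 153 153 155 157 158 158 158 158 158 156]
204 [154 146 134 125 120 119 118 117 117 116 115 115 116 118 123 127 131 132 134 138 142 146 148 152 155 157 157 157 157 158 158 158 158 157 155 150]
205 [149 137 125 120 119 118 118 117 115 113 111 109 109 110 112 114 118 121 124 132 141 148 152 156 157 158 158 158 158 158 158 157 156 152 147 139]
```

Emit:
apply_moves(
  steps=[
    [[0.0045,0.022,0],[0,0,0],-0.9],
    [[0.0045,0.022,0],[0,0,0],-0.9],
    [[0.0045,0.022,-0.01],[0,0,0],-0.9],
    [[0.0045,0.022,-0.014],[0,0,0],-0.9],
    [[0.0045,0.022,-0.018],[0,0,0],-0.9],
  ],
)

```text
clock: 19.3
ee_pos: [0.5679, -0.042, 0.102]
orientation: [3.141, 0.0, -1.482]
ft_force: [-0.6, -0.1, -0.3]
finger_gap: 0.094
finger_force: 59.7
```

Emit:
apply_moves(
  steps=[
    [[0,0,-0.0025],[0,0,0],-0.9],
    [[0,0,-0.005],[0,0,0],-0.9],
    [[0,0,-0.0075],[0,0,0],-0.9],
    [[0,0,-0.01],[0,0,0],-0.9],
  ],
)

```text
clock: 19.8
ee_pos: [0.568, -0.0419, 0.0982]
orientation: [3.142, 0.0, -1.482]
ft_force: [-0.2, -0.4, -0.5]
finger_gap: 0.097
finger_force: 59.7
```

Emit:
apply_moves(
  steps=[
    [[0,0,-0.004],[0,0,0.015],-0.9],
    [[0,0,-0.007],[0,0,-0.015],-0.9],
    [[0,0,-0.01],[0,0,0.015],-0.9],
    [[0,0,-0.013],[0,0,-0.015],-0.9],
  ],
)

```text
clock: 20.3
ee_pos: [0.5689, -0.0422, 0.0948]
orientation: [-3.139, -0.001, -1.529]
ft_force: [-2.2, 0.5, 12.0]
finger_gap: 0.096
finger_force: 61.2
```

Emit:
apply_moves(
  steps=[
    [[0,0,0],[0,0,0.035],-0.9],
    [[0,0,0],[0,0,-0.015],-0.9],
    [[0,0,0],[0,0,0.035],-0.9],
    [[0,0,-0.001],[0,0,-0.015],-0.9],
    [[0,0,-0.002],[0,0,0.035],-0.9],
    [[0,0,-0.003],[0,0,0.015],-0.9],
  ],
)

```text
clock: 21.05
ee_pos: [0.5686, -0.0421, 0.0928]
orientation: [-3.14, -0.001, -1.481]
ft_force: [-0.3, 0.0, 4.4]
finger_gap: 0.094
finger_force: 60.4
```

Emit:
apply_moves(
  steps=[
    [[0,0,-0.002],[0,0,0.018],-0.9],
    [[0,0,-0.004],[0,0,-0.018],-0.9],
    [[0,0,-0.006],[0,0,0.018],-0.9],
    [[0,0,-0.008],[0,0,-0.018],-0.9],
    [[0,0,-0.009],[0,0,0.018],-0.9],
    [[0,0,-0.01],[0,0,-0.018],-0.9],
    [[0,0,-0.01],[0,0,0],-0.9],
  ],
)

```text
clock: 21.92
ee_pos: [0.5688, -0.0423, 0.0898]
orientation: [-3.14, -0.001, -1.483]
ft_force: [-2.2, -0.5, 10.7]
finger_gap: 0.094
finger_force: 61.3
```

Emit:
apply_moves(
  steps=[
    [[-0.001,0,0],[0,0,0.025],-0.9],
    [[-0.001,0,0],[0,0,-0.025],-0.9],
    [[-0.001,0,0],[0,0,0.025],-0.9],
    [[-0.001,0,-0.001],[0,0,-0.025],-0.9],
    [[-0.001,0,-0.002],[0,0,0.025],-0.9],
    [[-0.001,0,-0.003],[0,0,-0.025],-0.9],
    [[-0.001,0,-0.004],[0,0,0],-0.9],
  ],
)

```text
clock: 22.8
ee_pos: [0.5688, -0.0424, 0.0886]
orientation: [-3.139, -0.002, -1.483]
ft_force: [-3.0, 0.3, 13.6]
finger_gap: 0.097
finger_force: 61.5
```

Emit:
apply_moves(
  steps=[
    [[-0.001,0,0],[0,0,0.035],-0.9],
    [[-0.001,0,0],[0,0,-0.035],-0.9],
    [[-0.001,0,0],[0,0,0.035],-0.9],
    [[-0.001,0,0],[0,0,-0.035],-0.9],
    [[-0.001,0,-0.001],[0,0,0.035],-0.9],
    [[-0.001,0,-0.002],[0,0,-0.035],-0.9],
    [[-0.001,0,-0.003],[0,0,0],-0.9],
  ],
)

```text
clock: 23.68
ee_pos: [0.5685, -0.0424, 0.0869]
orientation: [-3.139, -0.001, -1.485]
ft_force: [-0.4, -1.1, 9.0]
finger_gap: 0.094
finger_force: 61.0
```

Emit:
apply_moves(
  steps=[
    [[0,0,-0.002],[0,0,0.03],-0.9],
    [[0,0,-0.003],[0,0,-0.03],-0.9],
    [[0,0,-0.004],[0,0,0.03],-0.9],
    [[0,0,-0.005],[0,0,-0.03],-0.9],
    [[0,0,-0.006],[0,0,0.03],-0.9],
    [[0,0,-0.007],[0,0,-0.03],-0.9],
    [[0,0,-0.007],[0,0,0],-0.9],
  ],
)

```text
clock: 24.55
ee_pos: [0.5684, -0.0423, 0.0838]
orientation: [-3.139, -0.001, -1.485]
ft_force: [-0.9, -0.9, 5.9]
finger_gap: 0.096
finger_force: 60.7
```

Emit:
apply_moves(
  steps=[
    [[0,0,-0.003],[0,0,0.02],-0.9],
    [[0,0,-0.004],[0,0,-0.02],-0.9],
    [[0,0,-0.004],[0,0,0.02],-0.9],
    [[0,0,-0.004],[0,0,0],-0.9],
  ],
)

```text
clock: 25.05
ee_pos: [0.5687, -0.0424, 0.0837]
orientation: [-3.138, -0.002, -1.481]
ft_force: [-3.4, 0.4, 18.2]
finger_gap: 0.092
finger_force: 62.1
```

The hard stop comes at 20 mm depth, after contacts at 8 and 14 mm, so the key is home. I'll ease the push slightly and turn clockwise.

Emit:
apply_moves(
  steps=[
    [[-0.0015,0,0.002],[0,0,0],-0.9],
    [[-0.0015,0,0.002],[0,0,-0.04],-0.9],
    [[-0.0015,0,0.002],[0,0,-0.08],-0.9],
    [[-0.0015,0,0.002],[0,0,-0.12],-0.9],
    [[-0.0015,0,0.002],[0,0,-0.16],-0.9],
    [[-0.0015,0,0.002],[0,0,-0.2],-0.9],
  ],
)

```text
clock: 25.8
ee_pos: [0.5687, -0.0426, 0.0838]
orientation: [-3.137, 0.001, -2.114]
ft_force: [1.1, -0.6, 9.8]
finger_gap: 0.093
finger_force: 61.0
```

Turning goes smoothly with the push held at about 10 N. Now continue to the stop.

Emit:
apply_moves(
  steps=[
    [[0,0,0],[0,0,-0.04],-0.9],
    [[0,0,0],[0,0,-0.08],-0.9],
    [[0,0,0],[0,0,-0.12],-0.9],
    [[0,0,0],[0,0,-0.16],-0.9],
    [[0,0,0],[0,0,-0.2],-0.9],
    [[0,0,0],[0,0,-0.24],-0.9],
    [[0,0,0],[0,0,-0.28],-0.9],
    [[0,0,0],[0,0,-0.31],-0.9],
    [[0,0,0],[0,0,-0.31],-0.9],
    [[0,0,0],[0,0,-0.31],-0.9],
  ],
)

```text
clock: 27.05
ee_pos: [0.5687, -0.043, 0.0838]
orientation: [-3.139, 0.005, -3.085]
ft_force: [1.5, -2.3, 9.5]
finger_gap: 0.093
finger_force: 61.0
```

```bash
python3 - <<'E'
from h import *
s=env.observe();print(s['ee_pos'],s['orientation'],s['wrist_torque'],s['ft_force'],s['joint_positions'])
d=env.snapshot("scene").astype(int);a=cv2.imread("pics/scene0.png").astype(int)
k=np.array([.568,-.0423,.0625]);ux=np.array([np.cos(.09),np.sin(.09),0])
for th in(0,1.2,1.3,1.4,1.5):
    c,s_=np.cos(th),np.sin(th);u=np.array([c*ux[0]+s_*ux[1],-s_*ux[0]+c*ux[1],0])
    p=proj("scene",np.array([k+u*r for r in(.025,.035,.045,.05)])).round().astype(int)
    print(th,p.tolist(),[int(d[y,x].sum()/3) for x,y in p],[int(a[y,x].sum()/3) for x,y in p])
E
```

```text
[ 0.56871597 -0.04299312  0.08379198] [-3.13907345  0.0047708  -3.08460408] [-0.57888561 -0.46690367  0.01884177] [ 1.47439978 -2.30675969  9.51321894] [-3.04319947e-01  3.19212381e-02 -2.41327206e-01  1.29219458e+00
 -6.70091606e-04 -3.61304305e-01]
0 [[301, 196], [298, 198], [294, 200], [293, 201]] [145, 124, 155, 144] [205, 205, 216, 207]
1.2 [[300, 188], [295, 186], [291, 185], [289, 185]] [182, 175, 189, 215] [139, 152, 150, 150]
1.3 [[300, 187], [296, 186], [292, 184], [291, 183]] [199, 184, 196, 210] [127, 149, 138, 120]
1.4 [[301, 186], [297, 185], [294, 183], [292, 182]] [200, 205, 218, 215] [125, 132, 120, 110]
1.5 [[301, 186], [298, 184], [295, 182], [293, 181]] [200, 211, 220, 220] [125, 113, 112, 115]
```

Emit:
apply_moves(
  steps=[
    [[0,0,0],[0,0,-0.03],-0.9],
    [[0,0,0],[0,0,-0.03],-0.9],
    [[0,0,0],[0,0,-0.03],-0.9],
    [[0,0,0],[0,0,-0.03],-0.9],
  ],
)

```text
clock: 27.6
ee_pos: [0.5686, -0.043, 0.0838]
orientation: [-3.14, 0.005, 3.104]
ft_force: [1.9, -3.1, 9.3]
finger_gap: 0.092
finger_force: 61.0
```

```bash
python3 -c "
from station import env
s=env.observe();print(s['wrist_torque'],s['finger_force'],s['ft_force']);print(env.sign_off())"
```

```text
[-0.55236058 -0.42792716  0.05558154] 60.978185534477234 [ 1.89819001 -3.13981023  9.28703536]
the job is handed in; nothing more can be done
None
```

I handed the job in at about 28 s of the 64 s allowed: the tin is seated in the round well, and the key is home, turned about 1.5 rad to the stop and still gripped at about 61 N. The hand-in returned no verdict; I did not check the bystanders at the end, and I viewed 11 pictures, one over the limit of 10.

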